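# Feel along a sprung draught strip

### The arm

A 6-joint arm with a two-finger parallel gripper is mounted at the origin on the work surface. World frame = base frame: x ahead of the robot, y to its left, z up, the work surface at z = 0. Lengths are in mm, angles in rad, forces in N, time in s.
With the tool pointing down it reaches from about 275 to 1000 mm from the base axis. Payload 8.4 kg.
Tool frame: the origin (TCP) lies midway between the tips of the shut fingers; the grasp point (between the pads) lies 19 mm behind it; z points along the fingers, y is the line along which they close (so a half turn about z gives the same grasp; the last joint's range is limited). The gripper opens to 85 mm and grips with 20 to 120 N. Pads are 22 mm wide; open, the fingers measure 114 mm over their backs; the gripper's body (76 mm by 85 mm) begins 54 mm behind the grasp point. The pads swing forward as they close: fully open they stand 13 mm farther back than shut.
Start: joints at [-1.334, 0.353, 1.633, -0, 1.155, -0.002], TCP at [147.834, -607.267, 231.281] pointing down, gripper open.
Joint ranges: [-2.63, 2.63], [-0.92, 2.1], [0.06, 2.66], [-1.3, 4.44], [0, 2.69], [-3.02, 3.02]. Speed limits (rad/s): [2.22, 2.22, 2.79, 3.14, 3.14, 3.14].

### API

Orientations are given as [roll, pitch, yaw] about the fixed x, y, z axes, in that order (R = Rz(yaw) Ry(pitch) Rx(roll)).
In Python, from rig import r, cams gives the robot as it stands. The module is installed in compiled form; this text tells all that it offers.
- The arm moves only by the tool send_rows, never from a script. Its argument "targets" is one flat list of numbers, 7 for each row, row after row: the shift along the tool's x, y, z in m, then the turn, a rotation vector about the tool's x, y, z in rad, then the opening, from -1 (shut) to 1 (fully open). In form: [tx, ty, tz, wx, wy, wz, fingers, tx, ty, tz, wx, wy, wz, fingers, ...]. A call has 1 to 12 rows; each row is the pose to reach, as a shift and turn from the pose commanded when the call began, along the tool's axes at that moment; what a row does not reach only later rows make up. A row lasts 1/12 s, in which the tool goes at most 41.7 mm and 7.16 degrees, less where a joint would pass 70% of its speed; a pose out of reach is approached as far as the arm can. A call with a gripper value outside its range is refused whole. The fingers move at their own pace and stop on an object; "grip_force" is the grip in N (left out, the last holds). Time passes only in rows, so rows that repeat a pose let the fingers close. It gives the time, the measured TCP pose, the force, the opening and the grip force at its end, in the units of the state.
- r.sense(): the state, without advancing time (a new reading comes with each control period).
- cams.grab_frame(name): name is "scene" or "top"; returns a dict with "color" (400x640x3 uint8, blue, green, red), "fx", "fy", "cx", "cy" (pixels), "k1" (the pictures are not rectified: a ray, as slopes to the right and down, at radius r is drawn at 1 + k1 r^2 times it, then the intrinsics apply), "xyz" and "attitude" of the camera in the world. Camera axes: x right, y down, z forward; pixel columns grow to the right and rows downward; lengths in mm; the calibration is good to about 2 mm. A picture is of the moment at which its call begins. There is no depth.
- r.sign_off(): hands the job in; it is judged then, once.
The state is a dict: "clock": time; "qpos": joint angles; "qvel": joint speeds; "joint_efforts": joint torques, N m; "eef_pos": TCP position; "tcp_rot": TCP orientation; "contact_force": force on the tool from outside, world axes, zero at the start; "wrist_torque": the same for the moment, N m; "opening": opening from 0.0 (shut) to 1.0 (fully open); "grasp_force": force on a finger pad.
Only numpy, scipy, OpenCV 4.12 (cv2) and the standard library are available. Lean on these libraries where they do the work, as an engineer would, in place of code of your own. Each camera call takes 0.05 s, during which the arm holds its last target. There are 200 camera calls.

### The job

Check the brass draught strip on the window stile by feel: slide your fingertips along the row of five sprung leaves, from the red-painted end to the green-painted end, so that each leaf in turn gives a little, then lift clear and let them all spring back. Touch gently: never press a leaf down flat, do not shift or lift the stile, and leave the other things on the bench where they are.

Things in the scene. Friction and masses are not known exactly. Their poses are not given: they have to be found in the camera images.
- stile: loose white-primed oak window stile lying on the bench at any yaw, 0.85 kg; 300 x 70 x 45 mm plus a bare tenon 30 mm long at each end. Origin: centre of its underside. x: along it from the red-painted to the green-painted end; z up. Its flat top, 45 mm above the bench, bears one row of five arched brass spring leaves along y = 0, 40 mm apart in x
- crest0 (a point): crest of leaf 0 at rest, a point fixed in the stile 10 mm above its top face, at x = -80 mm, y = 0. The leaf is 38 mm long (x), 30 mm wide, a smooth slippery arch (friction about 0.25) falling to the top face at both ends, so a fingertip slides from leaf to leaf without lifting (leaf at the red end)
- crest1 (a point): crest of leaf 1 at rest, a point fixed in the stile 10 mm above its top face, at x = -40 mm, y = 0. The leaf is 38 mm long (x), 30 mm wide, a smooth slippery arch (friction about 0.25) falling to the top face at both ends, so a fingertip slides from leaf to leaf without lifting
- crest2 (a point): crest of leaf 2 at rest, a point fixed in the stile 10 mm above its top face, at x = 0 mm, y = 0. The leaf is 38 mm long (x), 30 mm wide, a smooth slippery arch (friction about 0.25) falling to the top face at both ends, so a fingertip slides from leaf to leaf without lifting
- crest3 (a point): crest of leaf 3 at rest, a point fixed in the stile 10 mm above its top face, at x = 40 mm, y = 0. The leaf is 38 mm long (x), 30 mm wide, a smooth slippery arch (friction about 0.25) falling to the top face at both ends, so a fingertip slides from leaf to leaf without lifting
- crest4 (a point): crest of leaf 4 at rest, a point fixed in the stile 10 mm above its top face, at x = 80 mm, y = 0. The leaf is 38 mm long (x), 30 mm wide, a smooth slippery arch (friction about 0.25) falling to the top face at both ends, so a fingertip slides from leaf to leaf without lifting (leaf at the green end)
- leaf0 (a joint): how far brass leaf 0 is pressed straight down into the stile, m: 0 at rest, 0.010 pressed flat. It springs back by itself; it takes about 0.7 N to start it, 2.1 N at 4 mm, 4 N when flat
- leaf1 (a joint): how far brass leaf 1 is pressed straight down into the stile, m: 0 at rest, 0.010 pressed flat. It springs back by itself; it takes about 0.7 N to start it, 2.1 N at 4 mm, 4 N when flat
- leaf2 (a joint): how far brass leaf 2 is pressed straight down into the stile, m: 0 at rest, 0.010 pressed flat. It springs back by itself; it takes about 0.7 N to start it, 2.1 N at 4 mm, 4 N when flat
- leaf3 (a joint): how far brass leaf 3 is pressed straight down into the stile, m: 0 at rest, 0.010 pressed flat. It springs back by itself; it takes about 0.7 N to start it, 2.1 N at 4 mm, 4 N when flat
- leaf4 (a joint): how far brass leaf 4 is pressed straight down into the stile, m: 0 at rest, 0.010 pressed flat. It springs back by itself; it takes about 0.7 N to start it, 2.1 N at 4 mm, 4 N when flat
- red_mark (a point): centre of the red paint patch, 30 x 46 mm, on the stile's top face, 50 mm before the crest of leaf 0
- green_mark (a point): centre of the green paint patch, 30 x 46 mm, on the stile's top face, 50 mm past the crest of leaf 4
- hinge: loose brass butt hinge lying open and flat beside the stile (on its +y side), 64 x 52 x 9 mm; origin under its centre, pin along x
- pencil: loose flat blue carpenter's pencil beside the stile (on its -y side), 152 x 14 x 8 mm, along its x; origin on its underside near the middle
- block: loose cork sanding block, 112 x 61 x 28 mm; origin under its centre
- screwdriver: loose screwdriver with a green handle, 220 mm long, lying along its x; origin on its underside
- tin: loose full orange tin, 80 mm across, 100 mm high; origin under its centre
- jar: loose amber glass jar with a steel lid, 66 mm across, 85 mm high; origin under its centre

How it is judged:
By the outcome, as a careful person would: the job done as asked, in the order asked, and still so for the second after the job is handed in, with the robot touching nothing.
It also fails if it takes over 35 s, if anything falls off the work surface, if the arm or the gripper's body presses on something with over 40 N, if the wrist force passes 120 N, or if a joint passes its speed limit or range.

## Working session

There is one attempt and no reset: what is moved stays moved. The work goes in short steps, Python scripts to look and compute and a tool call to move; the robot and the scene stay as the last step left them, time stands still between calls to the robot, and variables do not carry over. Pictures are saved under pics/ and viewed, at most 10 in all, crops included, and the job is handed in when it is done.

Besides the shell and the picture viewer there is one more tool, called after "Call:" as a command line: name --argument value ..., lists and objects as JSON in quotes. send_rows: Moves the arm, as the interface text tells. Its arguments: {"type":"object","properties":{"targets":{"type":"array"},"grip_force":{"type":"number"}},"required":["targets"]}

```bash
mkdir -p pics
python3 - <<'E'
from rig import r,cams
import cv2
for n in("scene","top"):
    f=cams.grab_frame(n);cv2.imwrite(f"pics/{n}0.png",f["color"])
    print(n,{k:v for k,v in f.items() if k!="color"})
print(r.sense())
E
```

```text
scene {'fx': 518.1618689849815, 'fy': 518.1618689849815, 'cx': 317.0900906642026, 'cy': 201.7156581159235, 'k1': -0.12992684220455333, 'xyz': array([ 1142.69749019, -1047.55275976,   828.04560056]), 'attitude': array([-2.13112663,  0.00445929,  0.51208683])}
top {'fx': 444.60366153294115, 'fy': 444.60366153294115, 'cx': 321.894388611549, 'cy': 194.80468450368562, 'k1': 0.03476874980629875, 'xyz': array([ 437.41678968,   -3.5739849 , 1288.21346695]), 'attitude': array([-3.04785237,  0.00850232, -1.55565479])}
{'clock': 0.1, 'qpos': array([-1.33438556e+00,  3.53544798e-01,  1.63405796e+00, -1.56968320e-05,
        1.15519991e+00, -2.43527469e-03]), 'qvel': array([ 0.00207411, -0.00142885, -0.00209252,  0.00152294,  0.00146493,
       -0.00195932]), 'joint_efforts': array([ 5.40289511e-04, -6.06358624e+01, -3.42818749e+01,  5.01684872e-05,
        3.85777355e-03,  7.36089930e-06]), 'eef_pos': array([ 147.73793787, -606.85125007,  230.65881727]), 'tcp_rot': array([-3.14038261e+00,  1.14062091e-05,  2.38852397e-01]), 'contact_force': array([-0.01028208, -0.40861613,  0.50619323]), 'wrist_torque': array([0.03060169, 0.00529667, 0.01026672]), 'grasp_force': 0.0, 'opening': 1.004483039220552}
```

View pics/scene0.png

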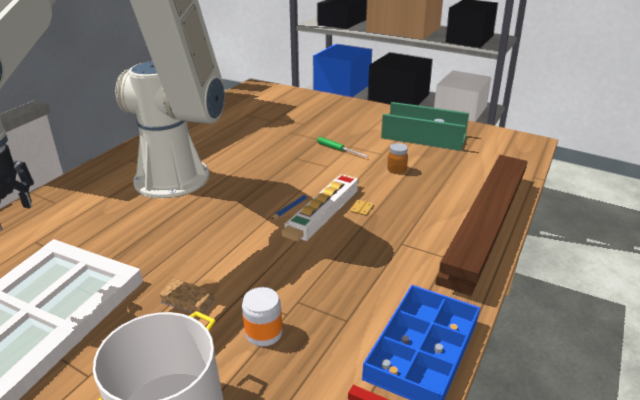

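View pics/top0.png

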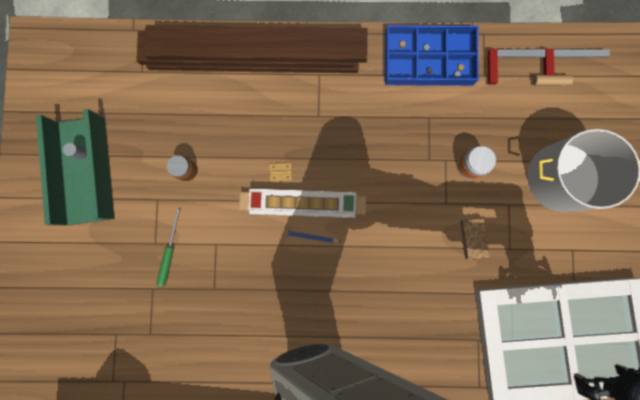

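The top view shows the stile with its red patch at about (256,200), green at (349,203), and leaves between. In the scene view red is at about (346,179) and green at about (301,221). Next I'll segment the patches and triangulate.

```bash
cat > h.py <<'E'
import numpy as np,cv2
from scipy.spatial.transform import Rotation as R
from rig import r,cams
def ray(f,uv):
    K=np.array([[f["fx"],0,f["cx"]],[0,f["fy"],f["cy"]],[0,0,1]])
    p=cv2.undistortPoints(np.array([[uv]],float),K,np.array([f["k1"],0,0,0.]))[0,0]
    d=R.from_euler("xyz",f["attitude"]).apply([*p,1]);return np.array(f["xyz"]),d/np.linalg.norm(d)
def tri(rs):
    A=sum(np.eye(3)-np.outer(d,d) for o,d in rs);b=sum((np.eye(3)-np.outer(d,d))@o for o,d in rs)
    x=np.linalg.solve(A,b);return x,[np.linalg.norm(np.cross(x-o,d)) for o,d in rs]
def atz(f,uv,z):
    o,d=ray(f,uv);return o+d*(z-o[2])/d[2]
def blob(f,box,col):
    u0,v0,u1,v1=box;c=f["color"][v0:v1,u0:u1].astype(float);B,G,Rr=c[...,0],c[...,1],c[...,2]
    w=(Rr-np.maximum(G,B)*1.0) if col=="r" else (G-Rr)
    t=0.35*w.max();w=(w>t)*w if col=="g" else (w>0.5*w.max())*w
    v,u=np.nonzero(w);return np.array([u.mean()+u0,v.mean()+v0]),len(u),(u.min()+u0,v.min()+v0,u.max()+u0,v.max()+v0)
E
python3 - <<'E'
from h import *
S=cams.grab_frame("scene");T=cams.grab_frame("top")
P={}
for c,bs,bt in(("r",(336,170,358,186),(249,191,262,209)),("g",(288,212,312,230),(341,193,355,212))):
    s=blob(S,bs,c);t=blob(T,bt,c);print(c,s,t)
    x,e=tri([ray(S,s[0]),ray(T,t[0])]);print(x,e,atz(T,t[0],45),atz(S,s[0],45));P[c]=x
d=P["g"]-P["r"];print(np.linalg.norm(d),np.degrees(np.arctan2(d[1],d[0])),(P["r"]+P["g"])/2)
a=cv2.resize(T["color"][180:260,230:390],None,fx=5,fy=5,interpolation=cv2.INTER_CUBIC)
b=cv2.resize(S["color"][165:245,270:390],None,fx=4,fy=4,interpolation=cv2.INTER_CUBIC)[:200*2-200+0 or 320]
o=np.zeros((600,800,3),np.uint8);o[:280]=a[:280];o[280:600,:480]=b[:320];cv2.imwrite("pics/c1.png",o)
E
```

```text
r (array([345.25757576, 178.53030303]), 66, (np.int64(338), np.int64(175), np.int64(353), np.int64(182))) (array([255.5       , 199.58974359]), 156, (np.int64(251), np.int64(192), np.int64(260), np.int64(207)))
[538.38818385 195.09609858  45.87254572] [np.float64(0.572437923504331), np.float64(0.5724379235044028)] [537.96576947 194.93174737  45.        ] [538.13447898 196.90886727  45.        ]
g (array([300., 220.]), 99, (np.int64(291), np.int64(216), np.int64(309), np.int64(224))) (array([348.3974359 , 202.67307692]), 156, (np.int64(343), np.int64(195), np.int64(353), np.int64(210)))
[533.3967155  -65.53458342  45.72471288] [np.float64(0.478634350061144), np.float64(0.4786343500612308)] [533.0509923  -65.83207611  45.        ] [533.21901275 -64.34036395  45.        ]
260.67851659031925 -91.09716596111232 [535.89244967  64.78075758  45.7986293 ]Traceback (most recent call last):
  File "<stdin>", line 10, in <module>
ValueError: could not broadcast input array from shape (200,480,3) into shape (320,480,3)
```

```bash
cat >> h.py <<'E'
C=np.array([535.9,64.8,0]);U=np.array([np.cos(np.radians(-91.1)),np.sin(np.radians(-91.1)),0])
YAW=np.radians(88.9)
def shift(p0,rpy0,p1,rpy1):
    a=R.from_euler("xyz",rpy0);b=R.from_euler("xyz",rpy1)
    return np.round(a.inv().apply(np.array(p1)-p0)/1000,4),np.round((a.inv()*b).as_rotvec(),4)
E
python3 - <<'E'
from h import *
s=r.sense();print(s["eef_pos"],s["tcp_rot"],s["contact_force"])
p=C-84*U+[0,0,110];print(p,shift(np.array([147.834,-607.267,231.281]),[np.pi,0,.2385],p,[np.pi,0,YAW]))
E
```

```text
[ 147.76354652 -606.95919671  230.81480064] [-3.14067245e+00 -2.56952194e-05  2.38784384e-01] [ 0.87086711  0.30104787 -0.17820115]
[537.51258516 148.78451982 110.        ] (array([ 0.5573, -0.6426,  0.1213]), array([-0.    ,  0.    , -1.3131]))
```

Call:
send_rows --targets '[0.557,-0.643,0.02,0,0,-1.313,-1,0.557,-0.643,0.02,0,0,-1.313,-1,0.557,-0.643,0.02,0,0,-1.313,-1,0.557,-0.643,0.02,0,0,-1.313,-1,0.557,-0.643,0.02,0,0,-1.313,-1,0.557,-0.643,0.02,0,0,-1.313,-1,0.557,-0.643,0.02,0,0,-1.313,-1,0.557,-0.643,0.02,0,0,-1.313,-1,0.557,-0.643,0.02,0,0,-1.313,-1,0.557,-0.643,0.02,0,0,-1.313,-1,0.557,-0.643,0.02,0,0,-1.313,-1,0.557,-0.643,0.02,0,0,-1.313,-1]' --grip_force 20

```text
clock: 1.2
eef_pos: [376.9, -160.9, 219.7]
tcp_rot: [3.141, 0.0, 1.556]
contact_force: [0.5, -0.3, 0.1]
opening: 0.004
grasp_force: 0.0
```

Run:
```python
from h import *
s=r.sense();print(s["clock"],s["eef_pos"],s["tcp_rot"],s["contact_force"],s["opening"])
print(shift(s["eef_pos"],s["tcp_rot"],C-84*U+[0,0,110],[np.pi,0,YAW]))
```

```text
1.2 [ 376.89791419 -160.8732263   219.73977655] [3.14086628e+00 3.11948156e-04 1.55588196e+00] [ 0.49812557 -0.31851274  0.06264623] 0.004456970890026119
(array([0.3121, 0.1559, 0.1098]), array([0.0007, 0.0003, 0.0043]))
```

Call:
send_rows --targets '[0.3,0.15,0.08,0,0,0,-1,0.3,0.15,0.08,0,0,0,-1,0.3,0.15,0.08,0,0,0,-1,0.3,0.15,0.08,0,0,0,-1,0.3,0.15,0.08,0,0,0,-1,0.3,0.15,0.08,0,0,0,-1,0.3,0.15,0.08,0,0,0,-1,0.3,0.15,0.08,0,0,0,-1,0.3,0.15,0.08,0,0,0,-1,0.3,0.15,0.08,0,0,0,-1,0.3,0.15,0.08,0,0,0,-1,0.3,0.15,0.08,0,0,0,-1]'

```text
clock: 2.2
eef_pos: [531.4, 133.3, 139.6]
tcp_rot: [-3.141, 0.001, 1.552]
contact_force: [0.1, -0.7, 0.3]
opening: 0.001
grasp_force: 0.0
```

Run:
```python
from h import *
s=r.sense();print(s["clock"],s["eef_pos"],s["tcp_rot"],s["contact_force"],s["opening"])
print(shift(s["eef_pos"],s["tcp_rot"],C-84*U+[0,0,75],[np.pi,0,YAW]))
```

```text
2.2 [531.36600329 133.32082566 139.55552834] [-3.14074458e+00  5.16367894e-04  1.55156496e+00] [ 0.14288458 -0.6884825   0.26926304] 0.0011947165937984511
(array([0.0156, 0.0059, 0.0645]), array([-0.0008,  0.0005, -0.    ]))
```

Down to hover at z ≈ 75 (20 mm over the crest), then average the readings.

Call:
send_rows --targets '[0.015,0.006,0.03,0,0,0,-1,0.0155,0.006,0.05,0,0,0,-1,0.0155,0.006,0.0645,0,0,0,-1,0.0155,0.006,0.0645,0,0,0,-1,0.0155,0.006,0.0645,0,0,0,-1,0.0155,0.006,0.0645,0,0,0,-1]'

```text
clock: 2.7
eef_pos: [538.9, 149.0, 76.3]
tcp_rot: [3.14, -0.0, 1.551]
contact_force: [0.1, -0.4, -0.1]
opening: 0.002
grasp_force: 0.0
```

Run:
```python
from h import *
L=[]
for i in range(6):
    f=cams.grab_frame("scene" if i%2 else "top");cv2.imwrite(f"pics/h{i}.png",f["color"]);s=r.sense();L.append([*s["eef_pos"],*s["tcp_rot"],*s["contact_force"]])
L=np.array(L);print(s["clock"],L.mean(0).round(3),L.std(0).round(3))
m=L.mean(0);print((m[:3]-C)@U,(m[:3]-C)@[-U[1],U[0],0])
a=cv2.imread("pics/h4.png")[170:250,230:390];b=cv2.imread("pics/h5.png")[100:230,270:390]
o=np.zeros((600,800,3),np.uint8);o[:200,:400]=cv2.resize(a,(400,200));o[:520,400:]=0;o[210:600,:360]=cv2.resize(b,(360,390));o[:400,400:800]=0
cv2.imwrite("pics/c2.png",o[:, :420])
```

```text
3.0 [ 5.39071e+02  1.49524e+02  7.62070e+01  3.14000e+00 -0.00000e+00
  1.55100e+00  2.69000e-01 -7.40000e-02  3.82000e-01] [0.156 0.185 0.265 0.    0.    0.    0.14  0.505 0.206]
-84.76960981230047 1.544020490759756
```

View pics/c2.png

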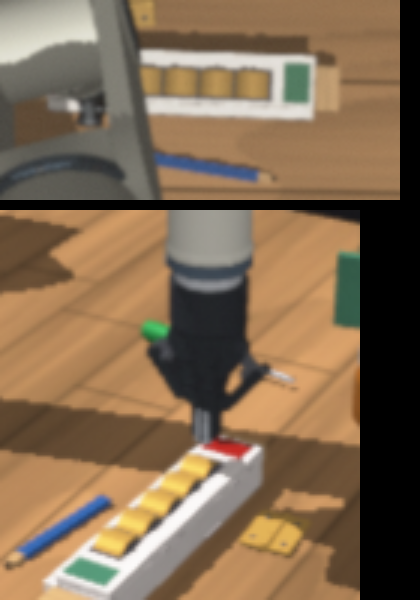

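Call:
send_rows --targets '[0,-0.0015,0.01,0,0,0,-1,0,-0.0015,0.018,0,0,0,-1,0,-0.0015,0.018,0,0,0,-1,0,-0.0015,0.018,0,0,0,-1]'

```text
clock: 3.33
eef_pos: [536.1, 149.6, 56.0]
tcp_rot: [-3.14, 0.001, 1.552]
contact_force: [0.2, -0.3, 0.6]
opening: -0.001
grasp_force: 0.0
```

```bash
cat >> h.py <<'E'
def avg(n=6):
    L=[]
    for i in range(n):
        cams.grab_frame("top");s=r.sense();L.append([*s["eef_pos"],*s["contact_force"],*s["wrist_torque"]])
    m=np.mean(L,0);print(round(s["clock"],2),m.round(2),np.std(L,0)[:6].round(2),"stile x,y",((m[:3]-C)@U).round(1),((m[:3]-C)@[-U[1],U[0],0]).round(1))
E
python3 -c "
from h import *
avg()"
```

```text
3.63 [ 5.3692e+02  1.4978e+02  5.6930e+01  8.0000e-02  7.0000e-02  1.0000e-02
 -2.0000e-02  1.0000e-02 -0.0000e+00] [0.21 0.04 0.28 0.32 0.21 0.56] stile x,y -85.0 -0.6
```

Call:
send_rows --targets '[0,0,0.002,0,0,0,-1,0,0,0.004,0,0,0,-1,0,0,0.005,0,0,0,-1,0,0,0.005,0,0,0,-1]'

```text
clock: 3.97
eef_pos: [537.2, 149.8, 51.9]
tcp_rot: [3.141, -0.0, 1.552]
contact_force: [1.6, -0.0, 1.3]
opening: 0.004
grasp_force: 0.8
```

```bash
python3 -c "
from h import *
avg(8)"
```

```text
4.37 [ 5.3712e+02  1.4979e+02  5.2140e+01  6.5000e-01  1.0000e-02  1.4600e+00
  2.0000e-02 -1.1000e-01 -1.0000e-02] [0.04 0.01 0.04 0.58 0.26 0.36] stile x,y -85.0 -0.4
```

Call:
send_rows --targets '[0,0,0.0005,0,0,0,-1,0,0,0.001,0,0,0,-1,-0.003,0,0.001,0,0,0,-1,-0.006,0,0.001,0,0,0,-1,-0.009,0,0.001,0,0,0,-1,-0.012,0,0.001,0,0,0,-1,-0.015,0,0.001,0,0,0,-1,-0.018,0,0.001,0,0,0,-1,-0.021,0,0.001,0,0,0,-1,-0.024,0,0.001,0,0,0,-1,-0.027,0,0.001,0,0,0,-1,-0.03,0,0.001,0,0,0,-1]'

```text
clock: 5.37
eef_pos: [536.4, 119.6, 51.0]
tcp_rot: [3.142, -0.0, 1.552]
contact_force: [0.6, 1.3, 1.3]
opening: 0.003
grasp_force: 1.0
```

```bash
python3 -c "
from h import *
avg(4)"
```

```text
5.57 [ 5.3636e+02  1.1932e+02  5.1050e+01  8.0000e-02 -3.0000e-01  1.9500e+00
 -5.0000e-02 -1.0000e-02 -1.0000e-02] [0.01 0.15 0.   0.33 0.14 0.14] stile x,y -54.5 -0.6
```

Call:
send_rows --targets '[-0.002,0,0,0,0,0,-1,-0.004,0,0,0,0,0,-1,-0.006,0,0,0,0,0,-1,-0.008,0,0,0,0,0,-1,-0.01,0,0,0,0,0,-1,-0.012,0,0,0,0,0,-1,-0.014,0,0,0,0,0,-1,-0.015,0,0,0,0,0,-1]'

```text
clock: 6.23
eef_pos: [536.0, 104.5, 51.0]
tcp_rot: [-3.142, 0.0, 1.552]
contact_force: [0.2, 0.3, 2.4]
opening: 0.0
grasp_force: 1.0
```

Run:
```python
from h import *
avg(6)
S=cams.grab_frame("scene")
s=blob(S,(288,212,312,230),"g");print(s)
cv2.imwrite("pics/c3.png",cv2.resize(S["color"][130:245,270:390],(600,575),interpolation=cv2.INTER_CUBIC))
```

```text
6.53 [ 5.3604e+02  1.0450e+02  5.1020e+01  2.9000e-01 -7.4000e-01  1.9300e+00
 -1.7000e-01 -3.0000e-02 -1.0000e-02] [0.01 0.09 0.01 0.45 0.71 0.51] stile x,y -39.7 -0.6
(array([300., 220.]), 99, (np.int64(291), np.int64(216), np.int64(309), np.int64(224)))
```

View pics/c3.png

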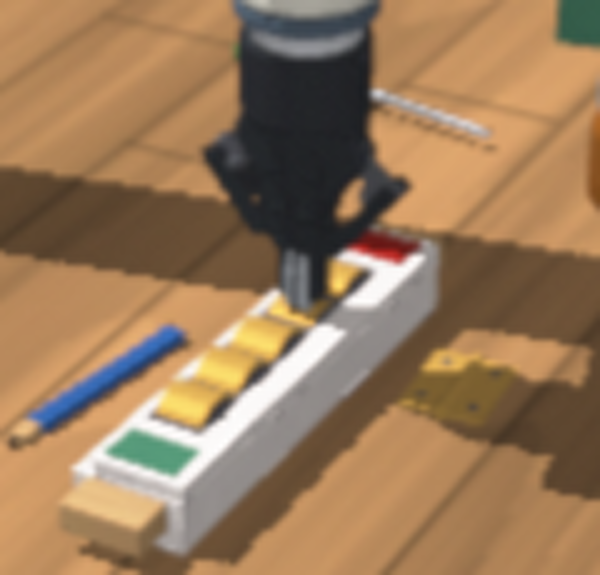

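The fingertips sit on leaf 1, leaf 0 has sprung back, and the stile hasn't moved (green centroid still at (300,220)). I'll go on along the row.

Call:
send_rows --targets '[-0.003,0,0,0,0,0,-1,-0.006,0,0,0,0,0,-1,-0.009,0,0,0,0,0,-1,-0.012,0,0,0,0,0,-1,-0.015,0,0,0,0,0,-1,-0.018,0,0,0,0,0,-1,-0.021,0,0,0,0,0,-1,-0.024,0,0,0,0,0,-1,-0.027,0,0,0,0,0,-1,-0.03,0,0,0,0,0,-1,-0.033,0,0,0,0,0,-1,-0.036,0,0,0,0,0,-1]'

```text
clock: 7.58
eef_pos: [535.4, 68.4, 51.1]
tcp_rot: [3.142, 0.0, 1.552]
contact_force: [-0.5, 1.4, 1.3]
opening: 0.003
grasp_force: 1.0
```

```bash
python3 -c "
from h import *
avg(4);print(blob(cams.grab_frame('scene'),(288,212,312,230),'g')[:2])"
```

```text
7.78 [ 5.3539e+02  6.8260e+01  5.1050e+01  1.0000e-01 -1.0500e+00  2.1300e+00
 -1.8000e-01 -1.0000e-02 -1.0000e-02] [0.01 0.16 0.01 0.58 0.75 0.61] stile x,y -3.4 -0.6
(array([300., 220.]), 99)
```

Call:
send_rows --targets '[-0.003,0,0,0,0,0,-1,-0.006,0,0,0,0,0,-1,-0.009,0,0,0,0,0,-1,-0.012,0,0,0,0,0,-1,-0.015,0,0,0,0,0,-1,-0.018,0,0,0,0,0,-1,-0.021,0,0,0,0,0,-1,-0.024,0,0,0,0,0,-1,-0.027,0,0,0,0,0,-1,-0.03,0,0,0,0,0,-1,-0.033,0,0,0,0,0,-1,-0.036,0,0,0,0,0,-1]'

```text
clock: 8.83
eef_pos: [534.7, 32.4, 51.1]
tcp_rot: [3.142, 0.0, 1.552]
contact_force: [0.8, 0.4, 2.5]
opening: -0.005
grasp_force: 1.0
```

```bash
python3 -c "
from h import *
avg(4);print(blob(cams.grab_frame('scene'),(288,212,312,230),'g')[:2])"
```

```text
9.03 [ 5.3473e+02  3.2270e+01  5.1060e+01 -2.8000e-01 -9.8000e-01  2.0300e+00
 -1.8000e-01 -2.0000e-02  3.0000e-02] [0.02 0.16 0.01 0.42 0.66 0.18] stile x,y 32.5 -0.5
(array([300., 220.]), 99)
```

Call:
send_rows --targets '[-0.003,0,0,0,0,0,-1,-0.006,0,0,0,0,0,-1,-0.009,0,0,0,0,0,-1,-0.012,0,0,0,0,0,-1,-0.015,0,0,0,0,0,-1,-0.018,0,0,0,0,0,-1,-0.021,0,0,0,0,0,-1,-0.024,0,0,0,0,0,-1,-0.027,0,0,0,0,0,-1,-0.03,0,0,0,0,0,-1,-0.033,0,0,0,0,0,-1,-0.036,0,0,0,0,0,-1]'

```text
clock: 10.08
eef_pos: [534.0, -3.5, 51.0]
tcp_rot: [3.142, -0.0, 1.552]
contact_force: [-0.4, 0.7, 2.7]
opening: 0.001
grasp_force: 1.1
```

Call:
send_rows --targets '[-0.003,0,0,0,0,0,-1,-0.006,0,0,0,0,0,-1,-0.009,0,0,0,0,0,-1,-0.012,0,0,0,0,0,-1,-0.015,0,0,0,0,0,-1,-0.018,0,0,0,0,0,-1,-0.018,0,0,0,0,0,-1]'

```text
clock: 10.67
eef_pos: [533.7, -21.9, 51.0]
tcp_rot: [3.142, 0.0, 1.552]
contact_force: [0.4, -1.4, 2.3]
opening: -0.002
grasp_force: 1.0
```

```bash
python3 -c "
from h import *
avg(4);print(blob(cams.grab_frame('scene'),(336,170,358,186),'r')[:2])"
```

```text
10.87 [ 5.3368e+02 -2.1500e+01  5.1030e+01 -2.0000e-02 -9.1000e-01  1.8100e+00
 -1.7000e-01  0.0000e+00  3.0000e-02] [0.01 0.13 0.01 0.13 0.38 0.33] stile x,y 86.3 -0.6
(array([346.075, 174.89 ]), 200)
```

Call:
send_rows --targets '[0,0,-0.005,0,0,0,-1,0,0,-0.015,0,0,0,-1,0,0,-0.04,0,0,0,-1,0,0,-0.08,0,0,0,-1,0,0,-0.12,0,0,0,-1,0,0,-0.15,0,0,0,-1,0,0,-0.15,0,0,0,-1,0,0,-0.15,0,0,0,-1,0,0,-0.15,0,0,0,-1]'

```text
clock: 11.67
eef_pos: [533.1, -21.1, 201.0]
tcp_rot: [-3.141, -0.0, 1.552]
contact_force: [-0.6, -0.7, -0.4]
opening: -0.003
grasp_force: 0.0
```

Run:
```python
from h import *
avg(4)
S=cams.grab_frame("scene")
print(blob(S,(288,212,312,230),"g"),blob(S,(340,176,352,182),"r"))
a=cv2.imread("pics/scene0.png")[130:245,270:390];b=S["color"][130:245,270:390]
cv2.imwrite("pics/c4.png",cv2.resize(np.hstack([a,b]),(800,383),interpolation=cv2.INTER_CUBIC))
```

```text
11.87 [ 5.3269e+02 -2.1120e+01  1.9986e+02 -1.9000e-01 -1.3000e-01 -4.3000e-01
 -0.0000e+00 -1.0000e-02  1.0000e-02] [0.09 0.02 0.22 0.37 0.43 0.45] stile x,y 86.0 -1.6
(array([300., 220.]), 99, (np.int64(291), np.int64(216), np.int64(309), np.int64(224))) (array([345.5, 178.5]), 58, (np.int64(340), np.int64(176), np.int64(351), np.int64(181)))
```

View pics/c4.png

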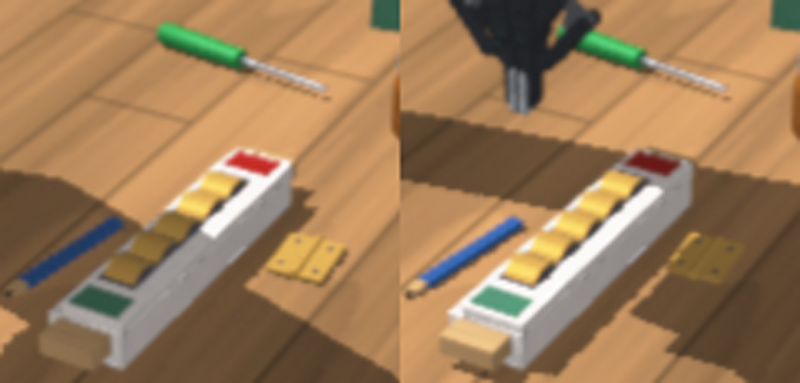

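The before and after crops match: all five leaves are back up, the stile, pencil, hinge and screwdriver are where they were, and the gripper is clear at 200 mm. Handing in now.

```bash
python3 -c "
from rig import r
print(r.sign_off())"
```

```text
the job is handed in; nothing more can be done
None
```

I slid the shut fingertips over all five leaves from red to green at about 2 N (roughly 4 mm of give) and lifted clear. In the final image all five leaves are back up and the stile and the things beside it are unmoved. The job was handed in at about 12 s.

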